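Shut the centrifuge lid and start the run

ROBOT

A 6-joint arm with a two-finger parallel gripper is mounted at the origin on the work surface. World frame = base frame: x ahead of the robot, y to its left, z up, the work surface at z = 0. Lengths are in m, angles in degrees, forces in N, time in s.
With the tool pointing down it reaches from about 0.35 to 0.775 m from the base axis. Payload 5.5 kg.
Tool frame: the origin (TCP) lies at the very end of the fingers, on their centre line; the grasp point (between the pads) lies 19 mm behind it; z points along the fingers, y is the line along which they close (so a half turn about z gives the same grasp; the last joint's range is limited). The gripper opens to 85 mm and grips with 20 to 120 N. Pads are 22 mm wide; open, the fingers measure 114 mm over their backs; the gripper's body (76 mm by 85 mm) begins 54 mm behind the grasp point. The pads swing forward as they close: fully open they stand 13 mm farther back than shut.
Start: joints at [-7.998, 17.945, 2.641, 74.691, 0, 82.002], TCP at [0.575, -0, 0.231] pointing down, gripper open.
Joint ranges: [-158.12, 158.12], [-49.38, 96.58], [-58.88, 72.47], [-126.05, 133.96], [-84.25, 85.87], [-180, 180]. Speed limits (degrees/s): [147.25, 147.25, 180, 180, 180, 180].

INTERFACE

Orientations are given as [roll, pitch, yaw] about the fixed x, y, z axes, in that order (R = Rz(yaw) Ry(pitch) Rx(roll)).
In Python, from cell import sense, read_camera, sign_off gives the robot as it stands. The module is installed in compiled form; this text tells all that it offers.
- The arm moves only by the tool play_rows, never from a script. Its argument "motion" is a list of rows, each a list of 7 numbers: the shift along the tool's x, y, z in units of 25 mm (1.0 is 25 mm), then the turn, a rotation vector about the tool's x, y, z in units of 8 degrees (1.0 is 8 degrees), then the closure, from -1 (fully open) to 1 (shut). In form: [[dx, dy, dz, rx, ry, rz, fingers], ...]. A call has 1 to 20 rows; each row shifts and turns the commanded pose from where the row before left it, along the tool's axes as they then stand; what a row does not reach is not made up. A row lasts 1/10 s, in which the tool goes at most 50 mm and 8.59 degrees, less where a joint would pass 70% of its speed; a pose out of reach is approached as far as the arm can. A call is refused whole if a number of a shift passes 1 or a number of a turn 1, either way. A call with a gripper value outside its range is refused whole. The fingers move at their own pace and stop on an object; "force" is the grip in N (left out, the last holds). Time passes only in rows, so rows that do not move let the fingers close. It gives the time, the measured TCP pose, the force, the opening and the grip force at its end, in the units of the state.
- sense(): the state, without advancing time (a new reading comes with each control period).
- read_camera(name): name is "scene" or "side" or "wrist"; returns a dict with "color" (480x640x3 uint8, blue, green, red), "fx", "fy", "cx", "cy" (pixels), "R" (3x3) and "t" (3): a world point X has camera coordinates R X + t. Camera axes: x right, y down, z forward; pixel columns grow to the right and rows downward; lengths in m; the calibration is good to about 2 mm. A picture is of the moment at which its call begins. There is no depth.
- sign_off(): hands the job in; it is judged then, once.
The state is a dict: "clock": time; "joint_positions": joint angles; "joint_vel": joint speeds; "tau": joint torques, N m; "position": TCP position; "tcp_rot": TCP orientation; "force": force on the tool from outside, world axes, zero at the start; "wrist_torque": the same for the moment, N m; "gripper_width": opening from 0.0 (shut) to 1.0 (fully open); "finger_force": force on a finger pad.
Only numpy, scipy, OpenCV 4.12 (cv2) and the standard library are available. Lean on these libraries where they do the work, as an engineer would, in place of code of your own. Each camera call takes 0.05 s, during which the arm holds its last target. There are 200 camera calls.

TASK

The loaded bench centrifuge stands with its lid up. Using only the fingertips or the outside of the fingers, push the lid over from behind and down until it is fully shut, gently, touching only its outer side and without pinching or slamming it; then press the green start button all the way in and let go. Leave the red stop button and everything else on the bench alone.

Things in the scene. Friction and masses are not known exactly. Their poses are not given: they have to be found in the camera images.
- centrifuge: cream bench centrifuge, fixed. Origin: on the bench under the centre of its bowl; x points to its back (hinge), -x to its front (brown panel), z up. Console x = -165 to +120 mm, 240 mm wide, deck 70 mm high; round bowl on it 212 mm across, rim 120 mm above the bench. The two buttons stand on the deck in front of the bowl, 135 mm before the origin, 40 mm to either side; which is left varies
- lid (a joint): angle of the round cream lid, rad: 0 shut, 1.57 upright, stops at 0 and 1.85; starts 1.4 to 1.7. Stiff hinge: stays where left; pushed all the way (0.15 to 0.75 N m about the axis). Disc 190 mm across, 12 mm thick, 280 g, centred 105 mm from the hinge axis; on the side away from the hinge a tab 90 mm wide reaches 222 mm from the axis
- lid_hinge (a point): middle of the lid's hinge axis, on the centrifuge 105 mm behind its origin and 124 mm above the bench. The axis runs along the centrifuge's y. The inner face of the lid passes through this axis
- lid_back (a point): point on the middle line of the lid's outer face (the top face when shut, the back face when open), 150 mm from the hinge axis. Turns with the lid: x points along the lid from tab to hinge, z out of the outer face. The inner side of lid and tab has a black rubber lining 3 mm thick, not to be touched
- start_top (a point): centre of the top of the green start button, 28 mm diameter cap, which is pressed straight down, standing on the deck in front of the bowl
- start (a joint): travel of the green start button in m: 0 out, 0.006 fully in; a spring returns it, 5 N holds it fully in
- stop (a joint): travel of the red stop button in m, built like the green one: 0 out, 0.006 fully in
- stop_top (a point): centre of the top of the red stop button
- tube_rack: blue test-tube rack full of capped tubes, 70 x 170 x 100 mm, loose, 400 g; it stands in front of the centrifuge. Origin: centre of its underside
- amber_bottle: closed amber glass bottle, 64 mm diameter, 130 mm tall, loose, behind the centrifuge. Origin: centre of its underside
- beaker: open glass beaker, 68 mm diameter, 85 mm tall, loose, behind the centrifuge. Origin: centre of its underside
- timer: flat grey bench timer with yellow keys, 60 x 75 x 20 mm, loose, beside the centrifuge. Origin: centre of its underside
- jar: white plastic jar with a blue lid, 60 mm diameter, 75 mm tall, loose, beside the centrifuge. Origin: centre of its underside
- wash_bottle: clear plastic bottle with a red cap, 66 mm diameter, 160 mm tall, loose, at the right of the bench. Origin: centre of its underside
Mind the look-alikes: they are no part of the job. Leave any pink look-alike of the wash_bottle alone.

How it is judged (in metres and radians):
On the way, in this order (a step that is already met when the one before it is completed fails the run):
1. the lid is fully shut (value of joint lid below 0.04 rad), for 0.2 s.
2. the green start button is pressed in (value of joint start above 0.004 m), for 0.1 s.
At the end, for the whole second after the job is handed in: the lid is shut (within 0.04 rad), the start button has been pressed at least 4 mm in after that and is out again (within 2 mm), the stop button is out, and the loose things are at rest within 20 mm of where they stood (value of joint lid below 0.04 rad and value of joint each of start, stop below 0.002 m and distance of each of tube_rack, amber_bottle, beaker, timer, jar, wash_bottle from where it was at the start of the episode below 0.02 m and linear speed of each of tube_rack, amber_bottle, beaker, timer, jar, wash_bottle below 0.02 m/s); the robot touches nothing.
It fails at once if the red stop button is pressed, or the start button while the lid is still open (value of joint stop above 0.003 m or (value of joint lid above 0.06 rad and value of joint start above 0.003 m)).
It fails at once if the lid is slammed (turned shut faster than 3 rad/s) (velocity of joint lid below -3 rad/s).
It fails at once if the lid is pinched or lifted: its inner lining is touched (contact force between the fingers and lid_c4 above 1 N or contact force between the fingers and lid_c5 above 1 N).
It fails at once if one of the loose things is moved, lifted or knocked over (distance of any of tube_rack, amber_bottle, beaker, timer, jar, wash_bottle from where it was at the start of the episode above 0.02 m or angle between any of tube_rack, amber_bottle, beaker, timer, jar, wash_bottle's own z axis and vertical above 0.35 rad).
It also fails if it takes over 48 s, if anything falls off the work surface, if the arm or the gripper's body presses on something with over 40 N, if the wrist force passes 120 N, or if a joint passes its speed limit or range.

## Working session

There is one attempt and no reset: what is moved stays moved. The work goes in short steps, Python scripts to look and compute and a tool call to move; the robot and the scene stay as the last step left them, time stands still between calls to the robot, and variables do not carry over. Pictures are saved under pics/ and viewed, at most 10 in all, crops included, and the job is handed in when it is done.

Besides the shell and the picture viewer there is one more tool, called after "Emit:" as a command line: name --pt "numbers of a row" for each row, then --argument value for the rest. play_rows: Moves the arm, as the interface text tells. Its arguments: {"type":"object","properties":{"motion":{"type":"array"},"force":{"type":"number"}},"required":["motion"]}

```bash
mkdir -p pics
python3 - <<'E'
from cell import *
import cv2
for n in ("scene","side"):
    c=read_camera(n); cv2.imwrite(f"pics/{n}0.png",c["color"]); print(n,c["fx"],c["fy"],c["cx"],c["cy"],c["R"],c["t"])
s=sense(); print(s)
E
```

```text
scene 443.5222337685133 443.5222337685133 321.24524384463797 234.43041850315544 [[ 0.84208971  0.53912405 -0.01517173]
 [ 0.45662112 -0.72762942 -0.51191071]
 [-0.28702277  0.42414701 -0.85890468]] [-0.44766371 -0.27171283  1.20472693]
side 531.0829588432033 531.0829588432033 319.906055808344 236.46557382292576 [[ 0.94247949 -0.33355812 -0.02171135]
 [-0.18165024 -0.45656871 -0.87094673]
 [ 0.28059863  0.8247933  -0.49089756]] [-0.54330498  0.17646947  1.05005422]
{'clock': 0.1, 'joint_positions': array([-7.99669711e+00,  1.79865856e+01,  2.58386535e+00,  7.46913487e+01,
        1.13740879e-03,  8.20039906e+01]), 'joint_vel': array([ 0.01738226, -0.0600619 ,  0.26355682,  0.0495958 , -0.01798337,
       -0.06124884]), 'tau': array([ 3.58776997e-03, -4.81727242e+01,  2.99244744e+01,  1.27543980e-02,
       -1.12281841e-04,  1.60051752e-05]), 'position': array([5.74543574e-01, 7.85100949e-05, 2.30499927e-01]), 'tcp_rot': array([-1.79907004e+02, -1.42117135e-02,  8.99992998e+01]), 'force': array([0.19354989, 0.04152524, 0.20712207]), 'wrist_torque': array([ 0.02580869, -0.01145818,  0.01064021]), 'finger_force': 0.0, 'gripper_width': 1.0009939776428944}
```

View pics/scene0.png

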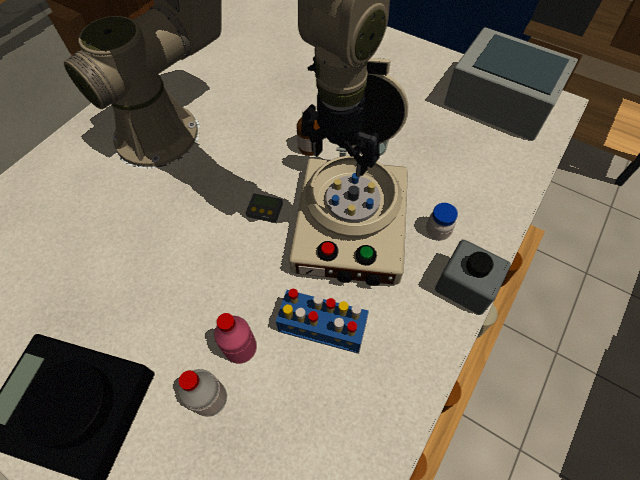

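View pics/side0.png

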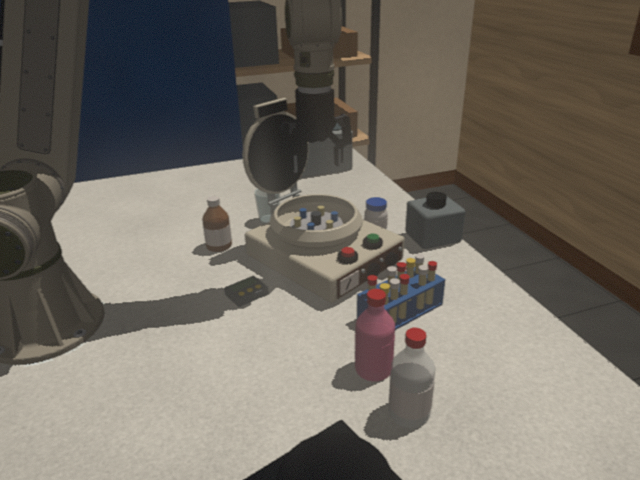

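The scene view shows the centrifuge front facing down-right. Red button is at about (328,250), green at (367,254), with the lid up behind at (375,105). In the side view, red is at (347,255), green at (372,240), the lid at (275,150) and its tab at (270,107). I'll triangulate these now.

```bash
cat > h.py <<'E'
from cell import *
import cv2, numpy as np
def P(c): 
    K=np.array([[c["fx"],0,c["cx"]],[0,c["fy"],c["cy"]],[0,0,1]]); return K@np.c_[c["R"],c["t"]]
def proj(c,X):
    p=P(c)@np.r_[X,1]; return p[:2]/p[2]
def tri(a,u,b,v):
    X=cv2.triangulatePoints(P(a),P(b),np.float64(u).reshape(2,1),np.float64(v).reshape(2,1)).ravel(); X=X[:3]/X[3]
    return X, np.hypot(*(proj(a,X)-u)), np.hypot(*(proj(b,X)-v))
def plane(c,u,z):
    R,t=np.array(c["R"]),np.array(c["t"]); C=-R.T@t
    d=R.T@np.array([(u[0]-c["cx"])/c["fx"],(u[1]-c["cy"])/c["fy"],1]); return C+d*(z-C[2])/d[2]
def blob(c,lo,hi,box):
    h=cv2.cvtColor(c["color"],cv2.COLOR_BGR2HSV); m=cv2.inRange(h,np.array(lo),np.array(hi))
    w=np.zeros_like(m); x0,y0,x1,y1=box; w[y0:y1,x0:x1]=m[y0:y1,x0:x1]
    n,l,s,ce=cv2.connectedComponentsWithStats(w); k=1+np.argmax(s[1:,4]); return ce[k],s[k]
E
python3 - <<'E'
from h import *
a=read_camera("scene");b=read_camera("side")
r=[]
for nm,lo,hi,ba,bb in (("green",(45,60,30),(90,255,255),(350,235,385,270),(358,225,390,255)),("red",(0,120,110),(8,255,255),(312,235,345,265),(332,240,362,268))):
    u,su=blob(a,lo,hi,ba); v,sv=blob(b,lo,hi,bb); print(nm,u,su,v,sv,tri(a,u,b,v)); r.append(tri(a,u,b,v)[0])
d=r[1]-r[0]; print("sep",np.linalg.norm(d[:2]))
c=b["color"][80:280,180:440]; cv2.imwrite("pics/s1.png",cv2.resize(c,None,fx=3,fy=3,interpolation=cv2.INTER_CUBIC))
c=a["color"][50:290,270:470]; cv2.imwrite("pics/a1.png",cv2.resize(c,None,fx=2.5,fy=2.5,interpolation=cv2.INTER_CUBIC))
E
```

```text
green [366.31944444 252.15277778] [360 246  14  14 144] [372.93939394 236.78787879] [367 234  12   8  66] (array([ 0.68001424, -0.05874231,  0.09035799]), np.float64(0.4848563251516579), np.float64(0.3195883397133345))
red [327.42727273 247.43636364] [322 242  12  12 110] [347.40625 250.125  ] [342 247  12   7  64] (array([ 0.60702855, -0.09213803,  0.09136969]), np.float64(0.5193657148418698), np.float64(0.35991612305013004))
sep 0.08026322669471833
```

View pics/s1.png

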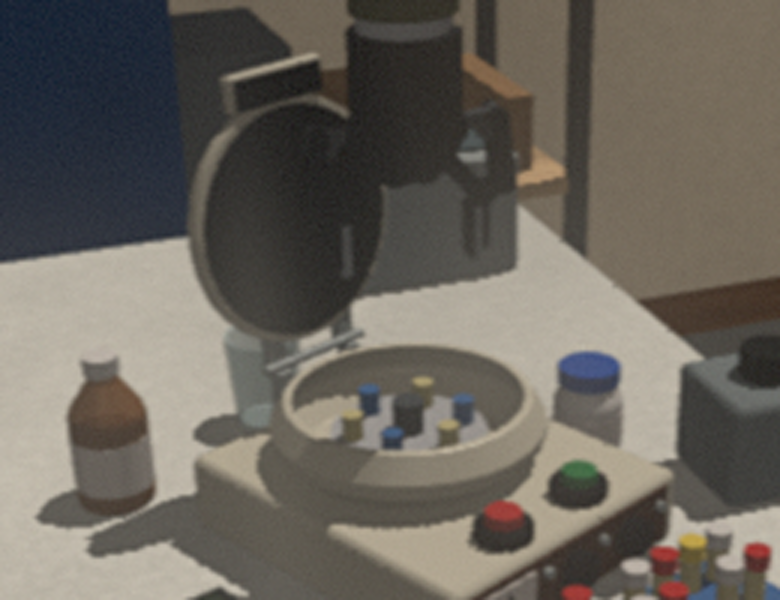

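View pics/a1.png

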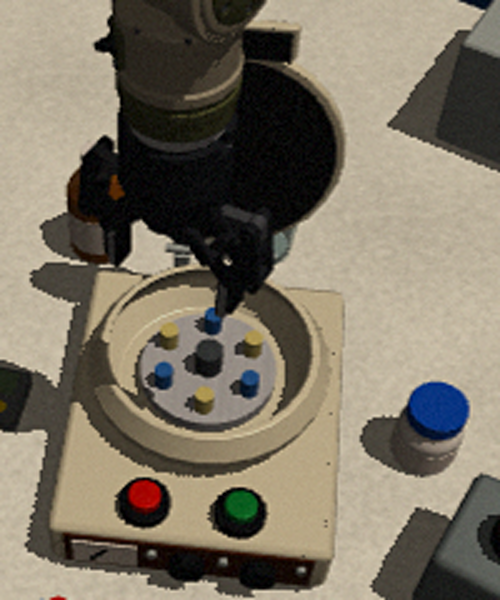

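Run:
```python
from h import *
a=read_camera("scene");b=read_camera("side")
H=np.array([0.5437,0.1427,0.124]); xc=np.array([-.416,.909,0]); yc=np.array([-.909,-.416,0])
for n,u,v in (("outer",(390,60),(286.3,98.5)),("inner",(390,65),(287,106))):
    X,e1,e2=tri(a,np.array(u),b,np.array(v)); d=X-H
    print(n,X,e1,e2,"x,y,z about hinge",d@xc,d@yc,d[2],"ang",np.degrees(np.arctan2(d[2],-d@xc)),np.hypot(d@xc,d[2]))
# predicted tab corners and hinge pixels per angle
for th in (1.4,1.5,1.57,1.65,1.7):
    f=lambda r,o,y: H+r*(-np.cos(th)*xc+np.sin(th)*np.array([0,0,1]))+o*(np.sin(th)*xc+np.cos(th)*np.array([0,0,1]))+y*yc
    print(th,[ (proj(c,f(.222,o,y))).round(0) for c in (a,b) for o,y in ((0,-.045),(.012,-.045),(.012,.045))])
print("origin rim/deck px",proj(a,[.5873,.0473,.12]),proj(b,[.5873,.0473,.12]))
```

```text
outer [0.56994054 0.18816441 0.34282939] 0.6624498360104992 0.3912122557229927 x,y,z about hinge 0.030411087975580835 -0.04276584850344532 0.2188293853725768 ang 97.91181662791047 0.22093241992609017
inner [0.5706467  0.19282847 0.32587605] 2.051803837277541 1.2226162168038248 x,y,z about hinge 0.03435695362070001 -0.04534799062183053 0.20187605435002987 ang 99.65853381391399 0.20477876252685762
1.4 [array([389.,  86.]), array([390.,  80.]), array([340.,  76.]), array([307., 104.]), array([304., 102.]), array([272., 110.])]
1.5 [array([390.,  76.]), array([391.,  71.]), array([341.,  67.]), array([300., 100.]), array([297.,  99.]), array([265., 108.])]
1.57 [array([391.,  70.]), array([391.,  66.]), array([342.,  62.]), array([296.,  99.]), array([292.,  98.]), array([260., 106.])]
1.65 [array([391.,  64.]), array([391.,  60.]), array([343.,  57.]), array([290.,  98.]), array([287.,  97.]), array([255., 106.])]
1.7 [array([391.,  61.]), array([392.,  57.]), array([344.,  54.]), array([287.,  98.]), array([284.,  97.]), array([252., 106.])]
origin rim/deck px [354.0855679  188.18424589] [316.27525268 211.43349805]
```

Geometry checks out: button spacing is 80.3 mm, the tab end comes out at r = 0.221 m and y = -0.043 m, and the lid is at about 1.65 rad. I'll lift clear, yaw to line up with the hinge, and pass over the lid.

Emit:
play_rows --pt "0 0 -0.8 0 0 -0.3 1" --pt "0 0 -0.8 0 0 -0.3 1" --pt "0 0 -0.8 0 0 -0.3 1" --pt "0 0 -0.8 0 0 -0.3 1" --pt "0 0 -0.8 0 0 -0.3 1" --pt "0 0 -0.8 0 0 -0.3 1" --pt "0 0 -0.8 0 0 -0.3 1" --pt "0 0 -0.8 0 0 -0.3 1" --pt "0 0 -0.8 0 0 -0.3 1" --pt "0 0 -0.8 0 0 -0.38 1" --pt "0.8 0.12 0 0 0 0 1" --pt "0.8 0.12 0 0 0 0 1" --pt "0.8 0.12 0 0 0 0 1" --pt "0.8 0.12 0 0 0 0 1" --pt "0.8 0.12 0 0 0 0 1" --pt "0.8 0.12 0 0 0 0 1" --pt "0.8 0.12 0 0 0 0 1" --pt "0.8 0.12 0 0 0 0 1" --pt "0.8 0.12 0 0 0 0 1" --pt "0.8 0.12 0 0 0 0 1" --force 40

```text
clock: 2.3
position: [0.5186, 0.1951, 0.4313]
tcp_rot: [180.0, 0.0, 114.6]
force: [0.6, -0.0, -0.3]
gripper_width: 0.003
finger_force: 0.0
```

Emit:
play_rows --pt "0.4 0 0 0 -0.75 0 1" --pt "0.4 0 0 0 -0.75 0 1" --pt "0.4 0 0 0 -0.75 0 1" --pt "0.4 0 0 0 -0.75 0 1" --pt "0.4 0 0 0 -0.75 0 1" --pt "0.4 0 0.69 0 0 0 1" --pt "0.4 0 0.69 0 0 0 1" --pt "0.4 0 0.69 0 0 0 1" --pt "0.4 0 0.69 0 0 0 1" --pt "0.4 0 0.69 0 0 0 1" --pt "0.4 0 0.69 0 0 0 1" --pt "0 0 0 0 0 0 1"

```text
clock: 3.5
position: [0.4975, 0.2379, 0.2986]
tcp_rot: [-179.7, 30.0, 114.8]
force: [0.1, 0.1, 0.6]
gripper_width: -0.002
finger_force: 0.0
```

Run:
```python
import numpy as np
xt=np.array([.866,-.5]); zt=np.array([-.5,-.866])
def T(th,r=.175):
    n=np.array([np.sin(th),np.cos(th)]); return r*np.array([-np.cos(th),np.sin(th)])+(.012+.011*abs(xt@n))*n+[0,.124]
p=np.array([.1058,.2986]); q=T(1.65); d=q-p; print("approach",q,(d@xt/.025).round(2),(d@zt/.025).round(2))
ths=np.r_[np.arange(1.65,-.01,-.055),0,-.02,-.03]; p=q
for t in ths[1:]:
    q=T(t); d=q-p; print(round(t,3),q.round(4),(d@xt/.025).round(2),(d@zt/.025).round(2)); p=q
```

```text
approach [0.0357087  0.29671616] -2.39 1.47
1.595 [0.0259 0.2984] -0.37 0.14
1.54 [0.016  0.2996] -0.37 0.16
1.485 [0.0059 0.3002] -0.36 0.18
1.43 [-0.0041  0.3002] -0.35 0.2
1.375 [-0.0142  0.2996] -0.34 0.22
1.32 [-0.0242  0.2985] -0.32 0.24
1.265 [-0.0342  0.2967] -0.31 0.26
1.21 [-0.044   0.2944] -0.3 0.28
1.155 [-0.0538  0.2916] -0.28 0.29
1.1 [-0.0633  0.2881] -0.26 0.31
1.045 [-0.0727  0.2841] -0.24 0.33
0.99 [-0.0819  0.2796] -0.23 0.34
0.935 [-0.0907  0.2745] -0.21 0.35
0.88 [-0.0993  0.269 ] -0.19 0.36
0.825 [-0.1075  0.2629] -0.16 0.37
0.77 [-0.1154  0.2564] -0.14 0.38
0.715 [-0.1229  0.2494] -0.12 0.39
0.66 [-0.13   0.242] -0.1 0.4
0.605 [-0.1366  0.2341] -0.07 0.4
0.55 [-0.1428  0.2259] -0.05 0.41
0.495 [-0.1481  0.218 ] -0.03 0.38
0.44 [-0.1528  0.2102] -0.01 0.36
0.385 [-0.1571  0.2023] 0.01 0.36
0.33 [-0.161   0.1941] 0.03 0.36
0.275 [-0.1644  0.1857] 0.05 0.36
0.22 [-0.1674  0.1771] 0.07 0.36
0.165 [-0.17    0.1684] 0.09 0.35
0.11 [-0.1721  0.1595] 0.1 0.35
0.055 [-0.1738  0.1506] 0.12 0.34
0.0 [-0.175   0.1415] 0.14 0.34
0.0 [-0.175   0.1415] 0.0 0.0
-0.02 [-0.1753  0.1382] 0.06 0.12
-0.03 [-0.1755  0.1365] 0.03 0.06
```

Approach and the first part of the arc (to about 1.2 rad), then check.

Emit:
play_rows --pt "-0.5 0 0.31 0 0 0 1" --pt "-0.5 0 0.31 0 0 0 1" --pt "-0.4 0 0.25 0 0 0 1" --pt "-0.3 0 0.18 0 0 0 1" --pt "-0.25 0 0.15 0 0 0 1" --pt "-0.22 0 0.14 0 0 0 1" --pt "-0.22 0 0.13 0 0 0 1" --pt "-0.37 0 0.14 0 0 0 1" --pt "-0.37 0 0.16 0 0 0 1" --pt "-0.36 0 0.18 0 0 0 1" --pt "-0.35 0 0.2 0 0 0 1" --pt "-0.34 0 0.22 0 0 0 1" --pt "-0.32 0 0.24 0 0 0 1" --pt "-0.31 0 0.26 0 0 0 1" --pt "-0.3 0 0.28 0 0 0 1"

```text
clock: 5.0
position: [0.5615, 0.1012, 0.297]
tcp_rot: [180.0, 30.0, 114.6]
force: [-1.1, 1.4, -0.8]
gripper_width: -0.001
finger_force: 0.9
```

Run:
```python
from h import *
b=read_camera("side"); c=b["color"][60:290,180:440]; cv2.imwrite("pics/s2.png",cv2.resize(c,None,fx=2.5,fy=2.5))
s=sense(); print(s["position"],s["force"])
```

```text
[0.56189593 0.09998594 0.29671931] [0.33544756 0.6831996  0.27606614]
```

View pics/s2.png

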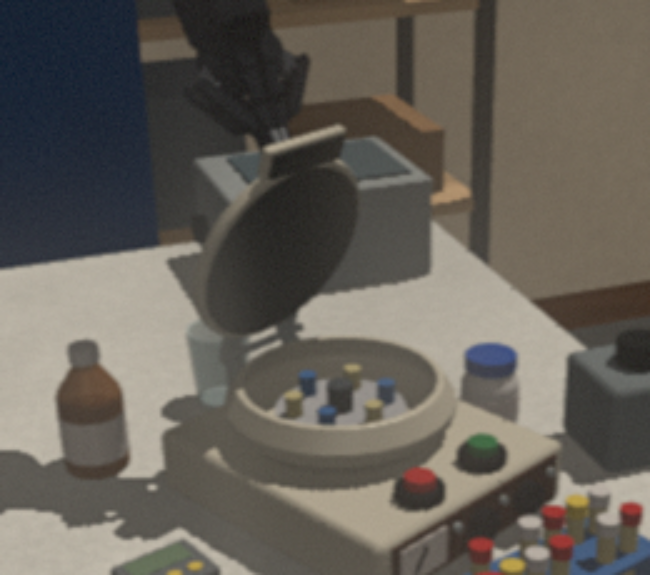

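The fingers are behind the lid at about (270,135) in the crop. The lid is leaning forward and following, with the bottle and beaker untouched. Continuing the arc.

Emit:
play_rows --pt "-0.28 0 0.29 0 0 0 1" --pt "-0.26 0 0.31 0 0 0 1" --pt "-0.24 0 0.33 0 0 0 1" --pt "-0.23 0 0.34 0 0 0 1" --pt "-0.21 0 0.35 0 0 0 1" --pt "-0.19 0 0.36 0 0 0 1" --pt "-0.16 0 0.37 0 0 0 1" --pt "-0.14 0 0.38 0 0 0 1" --pt "-0.12 0 0.39 0 0 0 1" --pt "-0.1 0 0.4 0 0 0 1" --pt "-0.07 0 0.4 0 0 0 1" --pt "-0.05 0 0.41 0 0 0 1" --pt "-0.03 0 0.38 0 0 0 1" --pt "-0.01 0 0.36 0 0 0 1" --pt "0.01 0 0.36 0 0 0 1" --pt "0.03 0 0.36 0 0 0 1" --pt "0.05 0 0.36 0 0 0 1" --pt "0.07 0 0.36 0 0 0 1"

```text
clock: 6.85
position: [0.6126, -0.0101, 0.1795]
tcp_rot: [-180.0, 30.0, 114.6]
force: [0.3, 0.2, 0.5]
gripper_width: 0.002
finger_force: 0.4
```

Emit:
play_rows --pt "0.09 0 0.35 0 0 0 1" --pt "0.1 0 0.35 0 0 0 1" --pt "0.12 0 0.34 0 0 0 1" --pt "0.07 0 0.17 0 0 0 1" --pt "0.07 0 0.17 0 0 0 1" --pt "0 0 0 0 0 0 1"

```text
clock: 7.45
position: [0.6152, -0.0167, 0.1439]
tcp_rot: [-179.9, 30.0, 114.7]
force: [-0.3, 0.9, 0.4]
gripper_width: 0.001
finger_force: 0.0
```

Emit:
play_rows --pt "0.04 0 0.07 0 0 0 1" --pt "0.04 0 0.07 0 0 0 1" --pt "0.04 0 0.07 0 0 0 1" --pt "0 0 0 0 0 0 1"

```text
clock: 7.85
position: [0.6161, -0.0168, 0.1398]
tcp_rot: [179.9, 30.1, 114.6]
force: [-1.4, 0.4, 4.0]
gripper_width: 0.0
finger_force: 2.2
```

Emit:
play_rows --pt "0.04 0 0.07 0 0 0 1" --pt "0.04 0 0.07 0 0 0 1" --pt "0 0 0 0 0 0 1"

```text
clock: 8.15
position: [0.6164, -0.0168, 0.1393]
tcp_rot: [179.8, 30.3, 114.6]
force: [-11.7, 5.1, 23.2]
gripper_width: 0.001
finger_force: 11.5
```

Force rose to 23 N with almost no further travel, so the lid is on its stop. I'll lift, untilt, and move above the green button.

Emit:
play_rows --pt "-0.35 0 -0.6 0 0 0 1" --pt "-0.35 0 -0.6 0 0 0 1" --pt "-0.35 0 -0.6 0 0 0 1" --pt "0 0 0 0 0.75 0 1" --pt "0 0 0 0 0.75 0 1" --pt "0 0 0 0 0.75 0 1" --pt "0 0 0 0 0.75 0 1" --pt "0 0 0 0 0.75 0 1" --pt "-0.68 0.41 0 0 0 0 1" --pt "-0.68 0.41 0 0 0 0 1" --pt "-0.68 0.41 0 0 0 0 1" --pt "-0.68 0.41 0 0 0 0 1" --pt "0 0 0 0 0 0 1" --pt "0 0 0 0 0 0 1"

```text
clock: 9.55
position: [0.6811, -0.0616, 0.1862]
tcp_rot: [-180.0, -0.0, 114.6]
force: [-0.1, -0.6, 0.0]
gripper_width: -0.003
finger_force: 0.0
```

Run:
```python
from h import *
a=read_camera("scene");b=read_camera("side"); s=sense(); print(s["clock"],s["position"],s["tcp_rot"],s["force"])
d=s["position"]-np.array([.680,-.0587,.0905]); print("from button xc,yc,z",d@[-.416,.909,0],d@[-.909,-.416,0],d[2])
x=b["color"][130:290,230:430]; y=a["color"][100:290,270:470]
cv2.imwrite("pics/c3.png",np.hstack([cv2.resize(x,(400,380)),cv2.resize(y,(400,380))]))
```

```text
9.65 [ 0.68071528 -0.06103028  0.18671741] [-1.79973332e+02 -3.29200511e-02  1.14665273e+02] [-0.69999197  0.83910049 -0.75462375]
from button xc,yc,z -0.002415783420688334 0.00031920640495487274 0.09621740651731991
```

View pics/c3.png

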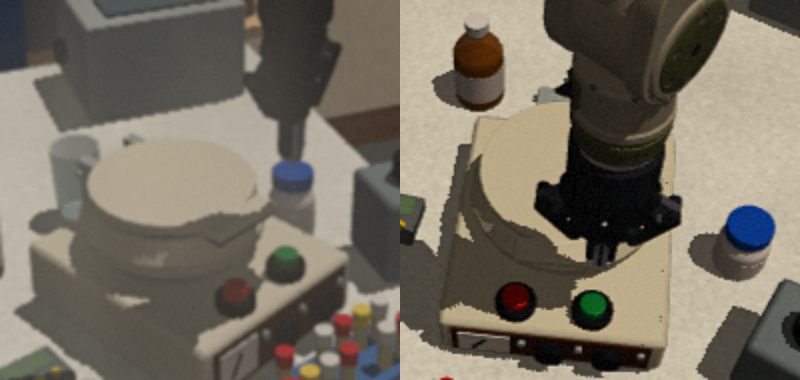

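The lid is shut flat, seen in both views, and the closed fingers are over the green button (side crop (287,262), scene crop (592,305)). The red one is 80 mm to the left. Descending.

Emit:
play_rows --pt "0 0 0.7 0 0 0 1" --pt "0 0 0.7 0 0 0 1" --pt "0 0 0.7 0 0 0 1" --pt "0 0 0.7 0 0 0 1" --pt "0 0 0.4 0 0 0 1" --pt "0 0 0.2 0 0 0 1" --pt "0 0 0 0 0 0 1"

```text
clock: 10.35
position: [0.6809, -0.0612, 0.1015]
tcp_rot: [-180.0, -0.0, 114.7]
force: [-0.0, 0.4, 0.3]
gripper_width: 0.001
finger_force: 0.0
```

Emit:
play_rows --pt "0 0 0.1 0 0 0 1" --pt "0 0 0.1 0 0 0 1" --pt "0 0 0.1 0 0 0 1" --pt "0 0 0 0 0 0 1"

```text
clock: 10.75
position: [0.6813, -0.0617, 0.0941]
tcp_rot: [-180.0, -0.0, 114.6]
force: [0.1, -0.4, -0.2]
gripper_width: -0.001
finger_force: 0.0
```

Emit:
play_rows --pt "0 0 0.08 0 0 0 1" --pt "0 0 0.08 0 0 0 1" --pt "0 0 0.08 0 0 0 1" --pt "0 0 0 0 0 0 1"

```text
clock: 11.15
position: [0.6816, -0.0617, 0.0885]
tcp_rot: [180.0, 0.0, 114.6]
force: [-0.4, -1.0, 3.5]
gripper_width: -0.001
finger_force: 1.7
```

Emit:
play_rows --pt "0 0 0.08 0 0 0 1" --pt "0 0 0.04 0 0 0 1" --pt "0 0 0 0 0 0 1"

```text
clock: 11.45
position: [0.6817, -0.0617, 0.0861]
tcp_rot: [180.0, 0.0, 114.6]
force: [-1.8, 0.1, 6.1]
gripper_width: 0.001
finger_force: 3.2
```

Emit:
play_rows --pt "0 0 0.08 0 0 0 1" --pt "0 0 0.04 0 0 0 1" --pt "0 0 0 0 0 0 1" --pt "0 0 0 0 0 0 1"

```text
clock: 11.85
position: [0.6818, -0.0618, 0.0858]
tcp_rot: [179.9, 0.1, 114.6]
force: [-6.7, 1.0, 18.8]
gripper_width: 0.002
finger_force: 9.3
```

The button has reached its stop: force jumps to 19 N at about 6 mm of travel. Releasing.

Emit:
play_rows --pt "0 0 -0.2 0 0 0 1" --pt "0 0 -0.3 0 0 0 1" --pt "0 0 -0.6 0 0 0 1" --pt "0 0 -0.8 0 0 0 1" --pt "0 0 -0.8 0 0 0 1" --pt "0 0 -0.8 0 0 0 1" --pt "0 0 -0.8 0 0 0 1" --pt "0 0 -0.8 0 0 0 1" --pt "0 0 0 0 0 0 1" --pt "0 0 0 0 0 0 1"

```text
clock: 12.85
position: [0.6815, -0.0616, 0.2091]
tcp_rot: [-180.0, -0.0, 114.6]
force: [0.3, -0.2, -0.6]
gripper_width: -0.001
finger_force: 0.0
```

Run:
```python
from h import *
b=read_camera("side"); a=read_camera("scene")
cv2.imwrite("pics/f.png",np.hstack([cv2.resize(b["color"],(400,300)),cv2.resize(a["color"],(400,300))]))
u,_=blob(a,(45,60,30),(90,255,255),(350,235,385,270)); v,_=blob(b,(45,60,30),(90,255,255),(358,225,390,255)); print(u,v,tri(a,u,b,v)[0])
```

```text
[366.3006993  252.12587413] [372.89393939 236.75757576] [ 0.67993908 -0.05871314  0.09041969]
```

View pics/f.png

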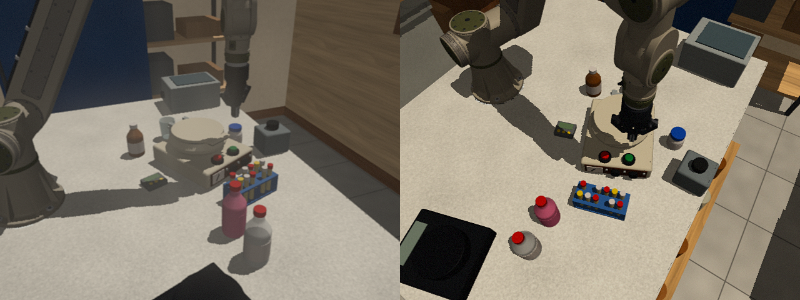

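The lid is shut (side view (198,132)) and the green button is back out at z = 0.0904, the same as before. Everything else stands where it was, and the arm is clear.

```bash
python3 -c "
from cell import *
print(sign_off())"
```

```text
the job is handed in; nothing more can be done
None
```

I pushed the lid shut from behind, pressed the green start button fully in and let it spring back out, and handed the job in; I saw no contact with the stop button or the loose things, and the hand-in returned no verdict.

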